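# Wind the kitchen timer, then stand by over the pan with the spatula

### The arm

A 6-joint arm with a two-finger parallel gripper is mounted at the origin on a cart in front of the work surface, level with it; the furniture and walls round the work are solid. World frame = base frame: x ahead of the robot, y to its left, z up, the work surface at z = 0. Lengths are in m, angles in rad, forces in N, time in s.
With the tool pointing down it reaches from about 0.425 to 0.95 m from the base axis. Payload 3.5 kg.
Tool frame: the origin (TCP) lies at the very end of the fingers, on their centre line; the grasp point (between the pads) lies 19 mm behind it; z points along the fingers, y is the line along which they close (so a half turn about z gives the same grasp; the last joint's range is limited). The gripper opens to 85 mm and grips with 20 to 120 N. Pads are 22 mm wide; open, the fingers measure 114 mm over their backs; the gripper's body (76 mm by 85 mm) begins 54 mm behind the grasp point. The pads swing forward as they close: fully open they stand 13 mm farther back than shut.
Start: joints at [0.962, 0.286, 1.577, -0, 1.279, -0.15], TCP at [0.299, 0.605, 0.231] pointing down, gripper open.
Joint ranges: [-2.77, 2.77], [-0.9, 2.22], [0.21, 2.48], [-1.53, 4.67], [0.24, 2.81], [-2.84, 2.84]. Speed limits (rad/s): [2.79, 2.79, 3.14, 3.14, 3.14, 3.14].

### API

Orientations are given as a unit quaternion [x, y, z, w].
In Python, from plant import ctrl gives the robot as it stands.
- The arm moves only by the tool carry_out, never from a script. Its argument "deltas" is one flat list of numbers, 6 for each row, row after row: the shift along the tool's x, y, z in m, then the turn, a rotation vector about the tool's x, y, z in rad. A call has 1 to 5 rows; each row is the pose to reach, as a shift and turn from the pose commanded when the call began, along the tool's axes at that moment; what a row does not reach only later rows make up. A row lasts 1/8 s, in which the tool goes at most 62.5 mm and 10.7 degrees, less where a joint would pass 70% of its speed; a pose out of reach is approached as far as the arm can. A call with a gripper value outside its range is refused whole. "grip" is the opening in per cent of the stroke, from 0 (shut) to 100 (fully open), set as the call begins (left out, the last holds). The fingers move at their own pace and stop on an object; "grip_force" is the grip in N (left out, the last holds). Time passes only in rows, so rows that repeat a pose let the fingers close. It gives the time, the measured TCP pose, the force, the opening and the grip force at its end, in the units of the state.
- ctrl.get_state(): the state, without advancing time (a new reading comes with each control period).
- ctrl.read_camera(name): name is "scene" or "top" or "wrist"; returns (picture, depth): 384x512x3 uint8, red, green, blue; 384x512 float32, m along the optical axis (not along the pixel's ray), 0 where there is no reading.
- ctrl.camera_model(name): a dict with "intrinsics" (3x3 intrinsics, pixels), "k1" (the pictures are not rectified: a ray, as slopes to the right and down, at radius r is drawn at 1 + k1 r^2 times it, then the intrinsics apply), "extrinsics" (4x4, takes a point from world to camera coordinates); the wrist camera has in their place "hand_eye" (4x4, takes a point from camera to tool coordinates, whose origin is the TCP and whose axes are the flange's). Camera axes: x right, y down, z forward; pixel columns grow to the right and rows downward; lengths in m; the calibration is good to about 2 mm. A picture is of the moment at which its call begins: read the wrist's pose just before it. camera_model takes no time and is no camera call.
- ctrl.sign_off(): hands the job in; it is judged then, once.
Trained networks look in the newest picture that a camera, given by its name, has taken for a name from the list of things; names that differ only in an ending like _2 or _b are one class to them, and where a whole thing is asked for, a point or a joint stands for the part that bears it (a point fixed in the world has none). Each returns a list of dicts, best first, with "score" (0 to 1); they miss things now and then, are a little off and sometimes report something else, mostly with a low value. They report only what shows in the picture. A call takes as long as a camera call. They do not tell look-alikes from the thing itself.
- ctrl.find_in(camera, query): "uv" ([column, row] in pixels, amid what is visible of it).
The state is a dict: "time": time; "qpos": joint angles; "dq": joint speeds; "joint_efforts": joint torques, N m; "eef_pos": TCP position; "tcp_rot": TCP orientation; "contact_force": force on the tool from outside, world axes, zero at the start; "wrist_torque": the same for the moment, N m; "opening": opening from 0.0 (shut) to 1.0 (fully open); "finger_force": force on a finger pad.
Only numpy, scipy, OpenCV 4.12 (cv2) and the standard library are available. Lean on these libraries where they do the work, as an engineer would, in place of code of your own. Each camera call takes 0.05 s, during which the arm holds its last target. There are 200 camera calls.

### The job

Get ready to turn what will be frying: wind the white kitchen timer clockwise, a part turn at a time, to at least half-way round its full travel and leave it wound. Then draw the blue spatula out of its wooden rest and hold it level, upper side up (just tip it forward as it comes out), with its blade over the middle of the small pan, a few centimetres clear of the rim. Finish while still holding it there, touching neither pan nor rest with it, and leave the crockery, jar, mill and salt box where they are.

Things in the scene. Friction and masses are not known exactly. Their poses are not given: they have to be found in the camera images.
- timer_dial (a joint): rotation of the timer's dial in rad: 0 run down, grows as the dial is turned clockwise seen from above, end stop 5.24 (half travel 2.62). Starts at 0.1 to 0.5. Spring-loaded, 0.06 to 0.09 N m to turn; friction keeps it where it is let go.
- timer_grip (a point): centre of the dial of the round white wind-up timer (fixed to the worktop, 66 mm across, 48 mm high). The dial is the whole upper part, round, 65 mm across, 19 to 48 mm above the worktop, turning on its vertical axis; this point is on the axis, 34 mm up. Grip it from above across the diameter
- spatula_rest: fixed wooden rest; origin under the centre of its 200x100x14 mm base, z up, x from the robot's side to the far side (yaw within 0.4 rad). Its flat sleeve (inside 60 mm in y, 20 mm thick, 85 mm deep) starts at [0.06, 0, 0.03] and rises along [-0.643, 0, 0.766], leaning 40 degrees from vertical towards the robot; the board under the spatula goes on to 178 mm along the slope
- sleeve_floor (a point): middle of the lower edge of the bottom of the sleeve in the spatula rest, where the spatula's blade end stands
- spatula: loose dark blue spatula, pale blade, 311x52x16 mm, 80 g; origin mid-length on its flat underside; x from handle end (-155 mm) to blade end (+155), y across, z out of its upper side. Handle 24 wide, 16 thick for x < -52; neck 12 wide; blade from +52, 52 wide, 10 thick. Starts blade end down in the sleeve, handle up towards the robot, x along the slope; draw it along its -x by over 90 mm to be clear
- spatula_grip (a point): where to grip the spatula's handle: x = -85 mm, z = 8 mm (mid thickness) in its frame, about 0.22 m above the worktop at the start, 70 mm from the handle end; axes as the spatula's; grip across the 24 mm width (along y)
- spatula_blade (a point): centre of the spatula's blade: x = +104 mm, z = 5 mm in the spatula's frame; axes as the spatula's
- spatula_tip (a point): middle of the spatula's blade end: x = +155 mm in the spatula's frame
- pan_rim (a point): centre of the small dark round pan at the height of its rim, 68 mm above the worktop; pan 170 mm across, 28 mm deep, two short loop handles to +y and -y reaching 107 mm from the centre; it stands on a white 210x210x40 mm induction plate with a black top. Both are fixed
- mug: off-white mug 83x117x94 mm, loose, upright, origin under its centre; must not be moved
- honey: honey jar with grey lid 71x71x110 mm, loose, upright, origin under its centre; must not be moved
- pepper_mill: dark wooden pepper mill 58x58x160 mm, loose, upright, origin under its centre; must not be moved
- tumbler: clear glass tumbler 80x80x91 mm, loose, upright, origin under its centre; must not be moved
- espresso_cup: small grey-green cup, blue inside, 63x86x50 mm, loose, upright, origin under its centre; must not be moved
- salt_cellar: round brown wooden salt box 91x91x66 mm, loose, upright, origin under its centre; must not be moved
- hob: the white induction plate with the pan fixed on it; origin under its centre, on the worktop
Mind the look-alikes: they are no part of the job. What is shaped like the part that bears timer_dial but orange or red is not meant.

How it is judged:
By the outcome, as a careful person would: the job done as asked, in the order asked, and still so for the second after the job is handed in, while the arm keeps its last pose, push and grip.
It also fails if it takes over 51 s, if anything falls off the work surface, if the arm or the gripper's body presses on something with over 40 N, if the wrist force passes 120 N, or if a joint passes its speed limit or range.

## Working session

There is one attempt and no reset: what is moved stays moved. The work goes in short steps, Python scripts to look and compute and a tool call to move; the robot and the scene stay as the last step left them, time stands still between calls to the robot, and variables do not carry over. Pictures are saved under pics/ and viewed, at most 10 in all, crops included, and the job is handed in when it is done.

Besides the shell and the picture viewer there is one more tool, called after ">>>" as a command line: name --argument value ..., lists and objects as JSON in quotes. carry_out: Moves the arm, as the interface text tells. Its arguments: {"type":"object","properties":{"deltas":{"type":"array"},"grip":{"type":"number"},"grip_force":{"type":"number"}},"required":["deltas"]}

```bash
mkdir -p pics
cat > h.py <<'E'
import numpy as np, cv2
from plant import ctrl
from scipy.spatial.transform import Rotation as R
def cloud(name, st=None):
    st=ctrl.get_state(); im,d=ctrl.read_camera(name); m=ctrl.camera_model(name)
    K=np.array(m["intrinsics"]); 
    v,u=np.mgrid[0:384,0:512]; p=np.stack([u.ravel(),v.ravel()],1).astype(float)
    n=cv2.undistortPoints(p[:,None],K,np.array([m["k1"],0,0,0,0.])).reshape(384,512,2)
    P=np.concatenate([n*d[...,None],d[...,None]],2)
    if name=="wrist":
        T=np.eye(4); T[:3,:3]=R.from_quat(st["tcp_rot"]).as_matrix(); T[:3,3]=st["eef_pos"]; T=T@np.array(m["hand_eye"])
    else: T=np.linalg.inv(np.array(m["extrinsics"]))
    W=P@T[:3,:3].T+T[:3,3]; W[d==0]=np.nan
    return im,d,W
E
python3 - <<'E'
from h import *
print(ctrl.get_state())
a=[]
for c in ["scene","top"]:
    im,d,W=cloud(c); np.save(c+"W.npy",W); cv2.imwrite(f"pics/{c}.png",im[...,::-1]); 
    for q in ["timer_dial","spatula_rest","spatula","spatula_grip","spatula_blade","pan_rim","hob","mug","honey","pepper_mill","tumbler","espresso_cup","salt_cellar"]:
        for r in ctrl.find_in(c,q)[:3]:
            u,v=np.round(r["uv"]).astype(int); print(c,q,round(r["score"],2),u,v,W[v,u].round(3),im[v,u])
E
```

```text
{'time': 0.0, 'qpos': array([ 9.61993685e-01,  2.87164506e-01,  1.57816530e+00, -2.78245485e-05,
        1.27858881e+00, -1.49984076e-01]), 'dq': array([ 0.00027221,  0.000768  ,  0.00216099, -0.00137537, -0.000586  ,
        0.00156204]), 'joint_efforts': array([ 2.79058522e-04, -4.05971503e+01, -2.92633027e+01, -9.05248339e-05,
        5.64627306e-03,  1.28009961e-05]), 'eef_pos': array([0.29854403, 0.60466458, 0.22995428]), 'tcp_rot': array([ 2.27398251e-01,  9.73801152e-01, -1.08521420e-03, -4.18347774e-04]), 'contact_force': array([-0.20836206,  0.05992643, -0.20836394]), 'wrist_torque': array([-0.00449962, -0.0041355 ,  0.03738478]), 'finger_force': 0.0, 'opening': 0.9941014210524158}
scene timer_dial 0.74 366 272 [ 0.499 -0.192  0.05 ] [214 209 210]
scene timer_dial 0.63 344 300 [ 0.379 -0.182  0.051] [230 151  22]
scene timer_dial 0.49 167 162 [0.473 0.554 0.105] [39 24 16]
scene spatula_rest 0.56 324 228 [0.6   0.002 0.015] [147  93  49]
scene spatula_rest 0.29 366 271 [ 0.502 -0.19   0.051] [209 204 206]
scene spatula 0.68 328 202 [0.626 0.014 0.109] [125  87  66]
scene spa
[... 1170 characters left out ...]
spatula_blade 0.82 299 196 [0.538 0.    0.201] [42 47 59]
top pan_rim 0.83 199 204 [0.531 0.346 0.047] [66 66 68]
top pan_rim 0.74 300 196 [ 0.537 -0.002  0.208] [33 50 70]
top hob 0.6 198 204 [0.531 0.35  0.043] [63 64 66]
top mug 0.58 227 152 [0.732 0.247 0.008] [186 173 160]
top honey 0.86 130 249 [0.37  0.574 0.106] [159 157 156]
top pepper_mill 0.78 137 216 [0.481 0.544 0.139] [48 29 18]
top tumbler 0.63 332 151 [ 0.731 -0.149  0.016] [207 202 203]
top tumbler 0.57 136 217 [0.478 0.549 0.134] [48 31 20]
top espresso_cup 0.63 192 264 [0.314 0.375 0.007] [47 69 92]
top salt_cellar 0.67 164 255 [0.348 0.467 0.06 ] [109  83  62]
top salt_cellar 0.66 302 197 [ 0.534 -0.008  0.21 ] [37 56 77]
```

```bash
ls; ls pics
```

```text
h.py
pics
sceneW.npy
topW.npy
scene.png
top.png
```

View pics/scene.png

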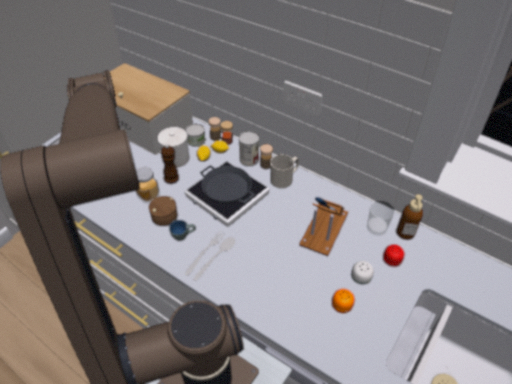

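Run:
```python
import cv2
im=cv2.imread('pics/top.png'); cv2.imwrite('pics/topc.png',cv2.resize(im[130:270,240:400],None,fx=4,fy=4,interpolation=2))
```

```text
(no output)
```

View pics/topc.png

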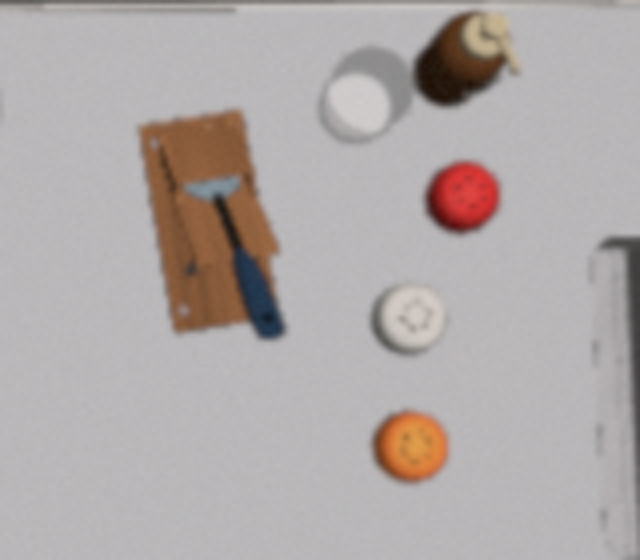

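The look-alikes are the red timer (scene 395,255 / top 354,179), the orange one (344,300 / 344,241) and the white one (363,271 / 347,210). The job calls for the white one, and the crop shows it at crop pixel (410,318). The spatula handle runs from crop (215,185) to (268,330) on the wooden rest.

```bash
cat > m.py <<'E'
from h import *
for c in ["scene","top"]:
    W=np.load(c+"W.npy"); im=cv2.imread(f"pics/{c}.png")[...,::-1].astype(int)
    hsv=cv2.cvtColor(im.astype(np.uint8),cv2.COLOR_RGB2HSV)
    x,y,z=W[...,0],W[...,1],W[...,2]
    m=(np.hypot(x-.5,y+.19)<.06)&(z>.035)&(z<.065)
    P=W[m]; print(c,"timer",len(P),P.mean(0).round(4),P.min(0).round(3),P.max(0).round(3))
    m=(np.hypot(x-.525,y-.345)<.2)&(z>.055)&(z<.09); P=W[m]
    print("rim",len(P),(cv2.minEnclosingCircle(P[:,:2].astype(np.float32)) if len(P) else 0),P.mean(0).round(3))
    m=(np.hypot(x-.525,y-.345)<.22)&(z>.025)&(z<.055); P=W[m]
    r=cv2.minAreaRect(P[:,:2].astype(np.float32)); print("hob",r)
    # spatula dark blue handle
    b=(im[...,2]>im[...,0]+12)&(np.hypot(x-.53,y)<.12)&(z>.12)
    P=W[b]; q=np.median(P,0); P=P[np.linalg.norm(P-q,axis=1)<.1]
    U=np.linalg.svd(P-P.mean(0))[2]; d=U[0]*np.sign(U[0][2]); t=(P-P.mean(0))@d
    print("spat",len(P),P.mean(0).round(3),d.round(3),(P.mean(0)+d*t.max()).round(3),(P.mean(0)+d*t.min()).round(3))
    # rest base: brown z
    b=(im[...,0]>im[...,2]+40)&(np.hypot(x-.6,y)<.2)&(z<.03)&(z>.005)
    P=W[b]; print("rest",len(P),cv2.minAreaRect(P[:,:2].astype(np.float32)))
E
python3 m.py
```

```text
scene timer 293 [ 0.5065 -0.1795  0.0448] [ 0.477 -0.211  0.035] [ 0.54  -0.146  0.054]
rim 787 ((0.5250937938690186, 0.3451197147369385), 0.1999967396259308) [0.573 0.36  0.066]
hob ((0.5360035300254822, 0.39891675114631653), (0.3197355568408966, 0.4367523789405823), 78.51424407958984)
spat 37 [ 0.479 -0.019  0.27 ] [-0.574  0.358  0.736] [ 0.473 -0.015  0.278] [ 0.499 -0.032  0.244]
rest 1074 ((0.6029836535453796, 0.003893144428730011), (0.19655896723270416, 0.09723235666751862), 8.951085090637207)
top timer 214 [ 0.5101 -0.1751  0.0455] [ 0.481 -0.207  0.035] [ 0.539 -0.146  0.057]
rim 669 ((0.5250692963600159, 0.3452605605125427), 0.19993317127227783) [0.535 0.369 0.064]
hob ((0.5364053249359131, 0.3991175889968872), (0.31581905484199524, 0.43758201599121094), 77.86207580566406)
spat 125 [ 0.506 -0.011  0.244] [-0.643 -0.109  0.758] [ 0.478 -0.015  0.278] [ 0.556 -0.002  0.186]
rest 520 ((0.6173900365829468, -0.07185706496238708), (0.19661308825016022, 0.25157082080841064), 9.247827529907227)
```

>>> carry_out --deltas '[0, 0, -0.06, 0, 0, 0, 0, 0, -0.11, 0, 0, 0, -0.535, -0.609, -0.11, 0, 0, 0, -0.535, -0.609, -0.11, 0, 0, 0, -0.535, -0.609, -0.11, 0, 0, 0]' --grip 100 --grip_force 50

```text
time: 2.02
eef_pos: [0.3477, 0.4224, 0.3416]
tcp_rot: [0.227, 0.974, 0.0, 0.0]
contact_force: [1.1, -0.8, 0.3]
opening: 1.002
finger_force: 0.0
```

```bash
cat > g.py <<'E'
import sys
from h import *
# usage: g.py x y z yawdeg tiltdeg -> tool-frame delta. tool: closing y axis horizontal, z down tilted by tilt toward heading
def target(head,tilt):
    h,t=np.radians([head,tilt]); z=np.array([np.sin(t)*np.cos(h),np.sin(t)*np.sin(h),-np.cos(t)])
    y=np.array([-np.sin(h),np.cos(h),0]); return np.stack([np.cross(y,z),y,z],1)
if __name__=="__main__":
    s=ctrl.get_state(); R0=R.from_quat(s["tcp_rot"]).as_matrix(); print("t",s["time"].__round__(2),s["eef_pos"].round(4),s["qpos"].round(3),s["contact_force"].round(1),s["wrist_torque"].round(2),round(s["opening"],3),s["finger_force"]); print(R0.round(3))
    if len(sys.argv)>3:
        p=np.array(list(map(float,sys.argv[1:4]))); print("shift",(R0.T@(p-s["eef_pos"])).round(4))
    if len(sys.argv)>5:
        for f in (0,180):
            T=target(float(sys.argv[4]),float(sys.argv[5]))@R.from_euler("z",f,degrees=True).as_matrix()
            print("turn",f,R.from_matrix(R0.T@T).as_rotvec().round(4))
E
python3 g.py .509 -.178 .2
```

```text
t 2.02 [0.3477 0.4224 0.3416] [ 0.697 -0.063  1.759 -0.     1.445 -0.416] [ 1.1 -0.8  0.3] [-0.03 -0.03 -0.02] 1.002 0.0
[[-0.897  0.442  0.001]
 [ 0.442  0.897  0.   ]
 [-0.001  0.001 -1.   ]]
shift [-0.4101 -0.4673  0.1415]
```

>>> carry_out --deltas '[-0.41, -0.467, 0, 0, 0, 0, -0.41, -0.467, 0, 0, 0, 0, -0.41, -0.467, 0, 0, 0, 0, -0.41, -0.467, 0, 0, 0, 0, -0.41, -0.467, 0, 0, 0, 0]'

```text
time: 2.65
eef_pos: [0.4284, 0.1204, 0.3418]
tcp_rot: [0.227, 0.974, 0.0, 0.001]
contact_force: [0.4, 0.4, 0.3]
opening: 0.999
finger_force: 0.0
```

```bash
python3 g.py .509 -.178 .15
```

```text
t 2.65 [0.4284 0.1204 0.3418] [ 0.045 -0.311  1.97   0.     1.481 -1.067] [0.4 0.4 0.3] [ 0.   -0.04 -0.02] 0.999 0.0
[[-0.897  0.443  0.002]
 [ 0.443  0.897  0.   ]
 [-0.001  0.001 -1.   ]]
shift [-0.2041 -0.232   0.1919]
```

>>> carry_out --deltas '[-0.204, -0.232, 0, 0, 0, 0, -0.204, -0.232, 0, 0, 0, 0, -0.204, -0.232, 0, 0, 0, 0, -0.204, -0.232, 0, 0, 0, 0, -0.204, -0.232, 0, 0, 0, 0]'

```text
time: 3.28
eef_pos: [0.5086, -0.1784, 0.3416]
tcp_rot: [0.228, 0.974, -0.0, 0.0]
contact_force: [0.5, 0.3, -0.5]
opening: 1.005
finger_force: 0.0
```

>>> carry_out --deltas '[0, 0, 0.06, 0, 0, 0, 0, 0, 0.12, 0, 0, 0, 0, 0, 0.19, 0, 0, 0, 0, 0, 0.19, 0, 0, 0]'

```text
time: 3.78
eef_pos: [0.5051, -0.1743, 0.1462]
tcp_rot: [0.227, 0.974, 0.002, -0.005]
contact_force: [0.2, 0.5, -0.1]
opening: 1.007
finger_force: 0.0
```

```bash
python3 g.py .509 -.178 .018
python3 - <<'E'
from h import *
im,d,W=cloud("wrist"); cv2.imwrite("pics/w1.png",im[...,::-1])
x,y,z=W[...,0],W[...,1],W[...,2]
m=(np.hypot(x-.509,y+.178)<.045)&(z>.04)&(z<.06)
P=W[m]; print(len(P),P.min(0),P.max(0),cv2.minEnclosingCircle(P[:,:2].astype(np.float32)), np.nanmedian(P[:,2]))
print([ (r["uv"],r["score"],W[int(r["uv"][1]),int(r["uv"][0])]) for r in ctrl.find_in("wrist","timer_dial")])
E
```

```text
t 3.77 [ 0.5051 -0.1743  0.1462] [-0.522  0.071  1.988 -0.     1.094 -1.634] [ 0.2  0.5 -0.1] [-0.04 -0.01  0.02] 1.007 0.0
[[-0.896  0.443 -0.01 ]
 [ 0.443  0.896  0.006]
 [ 0.011  0.001 -1.   ]]
shift [-0.0066 -0.0017  0.1281]
2397 [ 0.48283696 -0.20606879  0.04000709] [ 0.53842637 -0.14890499  0.04938765] ((0.5103521347045898, -0.17743949592113495), 0.028730256482958794) 0.0465287369351009
[([257.7, 292.1], 0.84, array([ 0.6097158 , -0.22639117,  0.04601939])), ([255.8, 193.9], 0.82, array([ 0.50602556, -0.17706646,  0.04838978])), ([202.1, 79.5], 0.68, array([ 0.39563486, -0.1720999 ,  0.04706081])), ([443.7, 182.1], 0.6, array([ 0.56043213, -0.02587494,  0.07363974]))]
```

View pics/w1.png

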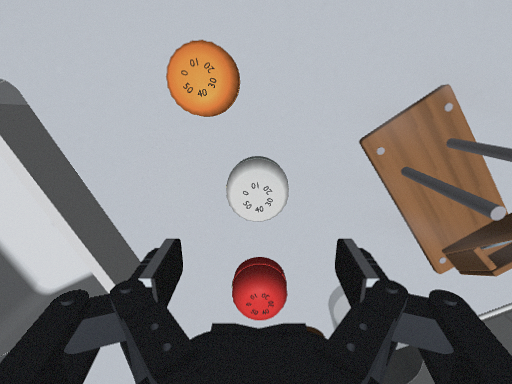

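>>> carry_out --deltas '[-0.002, 0, 0.06, 0, 0, 0, -0.002, 0, 0.1, 0, 0, 0, -0.002, 0, 0.133, 0, 0, 0, -0.002, 0, 0.133, 0, 0, 0, -0.002, 0, 0.133, 0, 0, 0]'

```text
time: 4.5
eef_pos: [0.513, -0.1785, 0.0218]
tcp_rot: [0.227, 0.974, -0.001, 0.003]
contact_force: [-0.6, 0.0, -0.4]
opening: 1.001
finger_force: 0.0
```

>>> carry_out --deltas '[0, 0, 0, 0, 0, 0, 0, 0, 0, 0, 0, 0, 0, 0, 0, 0, 0, 0, 0, 0, 0, 0, 0, 0]' --grip 0

```text
time: 5.0
eef_pos: [0.5116, -0.1789, 0.0217]
tcp_rot: [0.226, 0.974, -0.002, 0.001]
contact_force: [-3.7, -0.2, 10.1]
opening: 0.68
finger_force: 51.9
```

```bash
python3 g.py .51 -.1775 .018
```

```text
t 5.0 [ 0.5116 -0.1789  0.0217] [-0.522  0.27   2.029 -0.004  0.839 -1.634] [-3.7 -0.2 10.1] [-0.58  0.86  0.07] 0.68 51.90456322801765
[[-0.898  0.441  0.002]
 [ 0.441  0.898 -0.004]
 [-0.004 -0.003 -1.   ]]
shift [0.0021 0.0006 0.0037]
```

>>> carry_out --deltas '[0, 0, 0, 0, 0, 0.1, 0, 0, 0, 0, 0, 0.28, 0, 0, 0, 0, 0, 0.46, 0, 0, 0, 0, 0, 0.6, 0, 0, 0, 0, 0, 0.6]'

```text
time: 5.62
eef_pos: [0.5112, -0.1794, 0.0216]
tcp_rot: [0.505, 0.863, -0.002, 0.001]
contact_force: [-4.2, -2.3, 9.9]
opening: 0.679
finger_force: 51.9
```

```bash
python3 g.py
python3 - <<'E'
from h import *
im,d,W=cloud("wrist"); cv2.imwrite("pics/w2.png",im[...,::-1])
E
```

```text
t 5.62 [ 0.5112 -0.1794  0.0216] [-0.523  0.27   2.029 -0.005  0.84  -1.033] [-4.2 -2.3  9.9] [-0.79  1.21 -0.06] 0.679 51.94294030428864
[[-0.491  0.871  0.001]
 [ 0.871  0.491 -0.005]
 [-0.004 -0.002 -1.   ]]
```

View pics/w2.png

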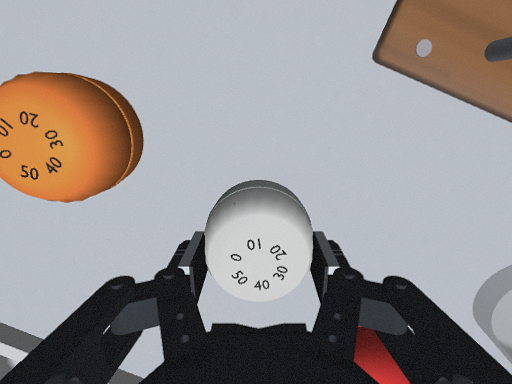

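The dial markings hold the same place in the hand frame (0 at (236,257), 10 at (255,244)) as before the turn, so the dial is turning with the fingers.

>>> carry_out --deltas '[0, 0, 0, 0, 0, 0.18, 0, 0, 0, 0, 0, 0.36, 0, 0, 0, 0, 0, 0.54, 0, 0, 0, 0, 0, 0.72, 0, 0, 0, 0, 0, 0.9]'

```text
time: 6.3
eef_pos: [0.5103, -0.1794, 0.0216]
tcp_rot: [0.831, 0.556, -0.002, 0.001]
contact_force: [-7.5, -4.6, 12.1]
opening: 0.679
finger_force: 52.3
```

>>> carry_out --deltas '[0, 0, 0, 0, 0, 0.1, 0, 0, 0, 0, 0, 0.1]'

```text
time: 6.55
eef_pos: [0.5102, -0.1793, 0.0216]
tcp_rot: [0.857, 0.516, -0.002, 0.001]
contact_force: [-6.9, -4.5, 12.5]
opening: 0.683
finger_force: 52.2
```

>>> carry_out --deltas '[0, 0, 0, 0, 0, 0, 0, 0, 0, 0, 0, 0, 0, 0, 0, 0, 0, 0]' --grip 100

```text
time: 6.92
eef_pos: [0.5103, -0.1768, 0.0183]
tcp_rot: [0.857, 0.515, 0.0, -0.0]
contact_force: [-0.8, -0.3, -0.1]
opening: 0.996
finger_force: 0.0
```

>>> carry_out --deltas '[0, 0, 0, 0, 0, -0.18, 0, 0, 0, 0, 0, -0.36, 0, 0, 0, 0, 0, -0.54, 0, 0, 0, 0, 0, -0.72, 0, 0, 0, 0, 0, -0.9]'

```text
time: 7.55
eef_pos: [0.5102, -0.1767, 0.018]
tcp_rot: [0.545, 0.838, 0.0, -0.0]
contact_force: [-0.3, 0.1, 0.9]
opening: 1.0
finger_force: 0.0
```

>>> carry_out --deltas '[0, 0, 0, 0, 0, -0.18, 0, 0, 0, 0, 0, -0.36, 0, 0, 0, 0, 0, -0.54, 0, 0, 0, 0, 0, -0.7, 0, 0, 0, 0, 0, -0.7]'

```text
time: 8.18
eef_pos: [0.5102, -0.1767, 0.0181]
tcp_rot: [0.228, 0.974, 0.0, -0.0]
contact_force: [0.4, 1.0, -0.4]
opening: 1.0
finger_force: 0.0
```

```bash
python3 g.py .51 -.1775 .018
```

```text
t 8.18 [ 0.5102 -0.1767  0.0181] [-0.521  0.274  2.032  0.     0.836 -1.632] [ 0.4  1.  -0.4] [ 0.01 -0.    0.05] 1.0 0.0
[[-0.896  0.444 -0.   ]
 [ 0.444  0.896  0.   ]
 [ 0.     0.    -1.   ]]
shift [-0.0001 -0.0008  0.0001]
```

>>> carry_out --deltas '[0, 0, 0, 0, 0, 0, 0, 0, 0, 0, 0, 0, 0, 0, 0, 0, 0, 0, 0, 0, 0, 0, 0, 0]' --grip 0

```text
time: 8.68
eef_pos: [0.5098, -0.1787, 0.0194]
tcp_rot: [0.227, 0.974, -0.002, -0.001]
contact_force: [-5.1, -3.2, 5.6]
opening: 0.707
finger_force: 52.4
```

>>> carry_out --deltas '[0, 0, 0, 0, 0, 0.17, 0, 0, 0, 0, 0, 0.34, 0, 0, 0, 0, 0, 0.51, 0, 0, 0, 0, 0, 0.68, 0, 0, 0, 0, 0, 0.85]'

```text
time: 9.3
eef_pos: [0.5099, -0.178, 0.0194]
tcp_rot: [0.611, 0.792, -0.001, -0.0]
contact_force: [-3.8, -2.5, 6.4]
opening: 0.701
finger_force: 52.3
```

>>> carry_out --deltas '[0, 0, 0, 0, 0, 0.17, 0, 0, 0, 0, 0, 0.34, 0, 0, 0, 0, 0, 0.51, 0, 0, 0, 0, 0, 0.68, 0, 0, 0, 0, 0, 0.85]'

```text
time: 9.93
eef_pos: [0.5105, -0.1776, 0.0194]
tcp_rot: [0.883, 0.469, -0.0, 0.0]
contact_force: [-1.2, -1.0, 4.9]
opening: 0.703
finger_force: 52.0
```

>>> carry_out --deltas '[0, 0, 0, 0, 0, 0, 0, 0, 0, 0, 0, 0, 0, 0, 0, 0, 0, 0]' --grip 100

```text
time: 10.3
eef_pos: [0.5101, -0.1768, 0.0181]
tcp_rot: [0.881, 0.472, -0.0, -0.0]
contact_force: [-0.0, -0.0, 0.1]
opening: 1.0
finger_force: 0.0
```

>>> carry_out --deltas '[0, 0, -0.05, 0, 0, 0, 0, 0, -0.11, 0, 0, 0, 0, 0, -0.13, 0, 0, 0, 0, 0, -0.13, 0, 0, 0]'

```text
time: 10.8
eef_pos: [0.5115, -0.1776, 0.1506]
tcp_rot: [0.882, 0.472, 0.001, 0.002]
contact_force: [-0.6, 0.2, -0.6]
opening: 1.001
finger_force: 0.0
```

```bash
python3 g.py
python3 - <<'E'
from h import *
im,d,W=cloud("wrist"); cv2.imwrite("pics/w3.png",im[...,::-1])
E
```

```text
t 10.8 [ 0.5115 -0.1776  0.1506] [-0.522  0.073  1.977  0.     1.087  0.066] [-0.6  0.2 -0.6] [-0.01 -0.   -0.04] 1.001 0.0
[[ 0.554  0.832  0.004]
 [ 0.832 -0.554 -0.002]
 [ 0.     0.005 -1.   ]]
```

View pics/w3.png

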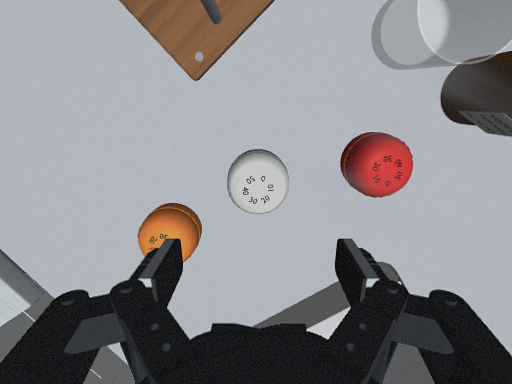

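The dial is wound: the 0 mark has moved from the left (247,193) to the top (263,178) in the hand frame. Adding the hand's own 1.7 rad gives about 3.3 rad in total. Next is the spatula.

```bash
python3 g.py .55 -.005 .32 9 -20
```

```text
t 10.85 [ 0.5103 -0.177   0.1484] [-0.522  0.075  1.979  0.     1.087  0.066] [-0.4 -1.  -0.7] [-0.01  0.03  0.06] 0.998 0.0
[[ 0.554  0.832  0.001]
 [ 0.832 -0.554 -0.   ]
 [ 0.     0.001 -1.   ]]
shift [ 0.1652 -0.0622 -0.1716]
turn 0 [ 0.4038  0.1776 -2.2867]
turn 180 [ 0.1448 -0.3293  0.8174]
```

>>> carry_out --deltas '[0, 0, -0.06, 0, 0, 0, 0, 0, -0.12, 0.03, -0.065, 0.16, 0, 0, -0.17, 0.06, -0.13, 0.32, 0.05, -0.02, -0.17, 0.09, -0.2, 0.49, 0.1, -0.04, -0.17, 0.115, -0.265, 0.65]'

```text
time: 11.48
eef_pos: [0.5324, -0.0708, 0.3167]
tcp_rot: [0.977, 0.158, -0.143, 0.011]
contact_force: [1.4, -1.2, -0.3]
opening: 1.001
finger_force: 0.0
```

```bash
python3 g.py .55 -.005 .32 9 -20
```

```text
t 11.47 [ 0.5324 -0.0708  0.3167] [-0.257  0.082  1.675 -0.136  1.639  1.   ] [ 1.4 -1.2 -0.3] [ 0.06 -0.12 -0.02] 1.001 0.0
[[ 0.909  0.313 -0.276]
 [ 0.306 -0.95  -0.068]
 [-0.283 -0.023 -0.959]]
shift [ 0.0352 -0.057  -0.0125]
turn 0 [ 0.0897  0.0427 -2.9797]
turn 180 [ 0.0286 -0.0601  0.1602]
```

>>> carry_out --deltas '[0.035, -0.057, -0.012, 0.029, -0.06, 0.16, 0.035, -0.057, -0.012, 0.029, -0.06, 0.16, 0.035, -0.057, -0.012, 0.029, -0.06, 0.16]'

```text
time: 11.85
eef_pos: [0.5489, -0.0056, 0.319]
tcp_rot: [0.981, 0.082, -0.173, 0.013]
contact_force: [0.4, -0.1, 0.2]
opening: 1.0
finger_force: 0.0
```

```bash
python3 - <<'E'
from h import *
im,d,W=cloud("wrist"); cv2.imwrite("pics/w4.png",im[...,::-1])
x,y,z=W[...,0],W[...,1],W[...,2]; im=im.astype(int)
b=(im[...,2]>im[...,0]+12)&(np.hypot(x-.51,y+.01)<.09)&(z>.15)&(z<.3)
P=W[b]; U=np.linalg.svd(P-P.mean(0),full_matrices=False)[2]; d=U[0]*np.sign(U[0][2]); t=(P-P.mean(0))@d
print(len(P),P.mean(0),d,U[2],P.mean(0)+d*np.percentile(t,99),P.mean(0)+d*np.percentile(t,1))
for lo in np.arange(.17,.29,.015):
    Q=P[(P[:,2]>lo)&(P[:,2]<lo+.015)]
    if len(Q): print(lo.round(3),len(Q),Q.mean(0).round(4),Q[:,1].min().round(4),Q[:,1].max().round(4))
E
python3 g.py .51 -.011 .201 9 -20
```

```text
2915 [ 0.51411108 -0.00967361  0.23371111] [-0.6270243  -0.10025558  0.77252142] [0.76232555 0.12511272 0.63498548] [ 0.47973253 -0.01517043  0.276067  ] [ 0.55553385 -0.00305048  0.18267645]
0.17 85 [ 0.5531 -0.0032  0.182 ] -0.0105 0.0033
0.185 287 [ 0.5461 -0.0047  0.193 ] -0.0154 0.0038
0.2 406 [ 0.5354 -0.0062  0.208 ] -0.0198 0.0038
0.215 478 [ 0.5239 -0.0081  0.2226] -0.0211 0.0031
0.23 535 [ 0.5117 -0.01    0.2375] -0.0228 0.0015
0.245 573 [ 0.4989 -0.0122  0.2525] -0.0265 -0.0001
0.26 507 [ 0.4858 -0.0142  0.2679] -0.0265 -0.0022
0.275 43 [ 0.4786 -0.0155  0.2756] -0.0214 -0.0085
t 11.9 [ 0.5488 -0.0064  0.3196] [-0.149  0.148  1.605 -0.105  1.72   1.259] [ 0.1  0.1 -0.6] [ 0.02 -0.12 -0.01] 1.001 0.0
[[ 0.927  0.164 -0.337]
 [ 0.154 -0.987 -0.054]
 [-0.341 -0.002 -0.94 ]]
shift [ 0.0037 -0.0016  0.1249]
turn 0 [ 2.0000e-03  1.3000e-03 -3.1342e+00]
turn 180 [ 0.0009 -0.0012  0.0074]
```

View pics/w4.png

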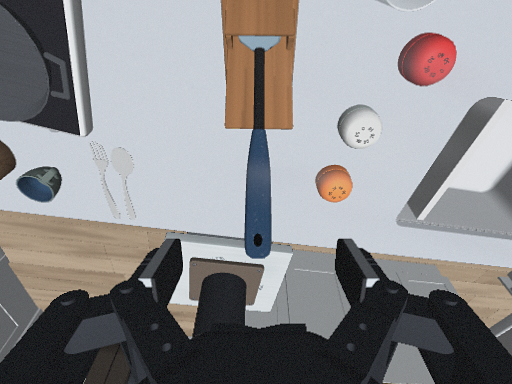

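The handle runs from (258,250) to (260,130), between the open fingers and lined up with them. I'm going down to it.

>>> carry_out --deltas '[0.004, -0.001, 0.05, 0, 0, 0.005, 0.004, -0.001, 0.09, 0, 0, 0.005, 0.004, -0.001, 0.126, 0, 0, 0.005, 0.004, -0.001, 0.126, 0, 0, 0.005, 0.004, -0.001, 0.126, 0, 0, 0.005]'

```text
time: 12.52
eef_pos: [0.5116, -0.0121, 0.203]
tcp_rot: [0.982, 0.078, -0.17, 0.014]
contact_force: [-0.6, -0.5, -0.1]
opening: 1.0
finger_force: 0.0
```

>>> carry_out --deltas '[0, 0, 0, 0, 0, 0, 0, 0, 0, 0, 0, 0, 0, 0, 0, 0, 0, 0, 0, 0, 0, 0, 0, 0, 0, 0, 0, 0, 0, 0]' --grip 0 --grip_force 80

```text
time: 13.15
eef_pos: [0.5112, -0.011, 0.2021]
tcp_rot: [0.982, 0.078, -0.171, 0.014]
contact_force: [0.8, -0.0, 3.6]
opening: 0.27
finger_force: 78.3
```

```bash
python3 g.py .4125 -.0265 .316 9 -20
```

```text
t 13.15 [ 0.5112 -0.011   0.2021] [-0.166  0.15   1.82  -0.109  1.499  1.271] [ 0.8 -0.   3.6] [ 0.07 -0.04 -0.05] 0.27 78.3000111579895
[[ 0.93   0.159 -0.333]
 [ 0.149 -0.987 -0.054]
 [-0.337  0.001 -0.941]]
shift [-0.1324 -0.0003 -0.0735]
turn 0 [ 8.1000e-03  2.7000e-03 -3.1397e+00]
turn 180 [ 0.0017 -0.0051  0.0019]
```

>>> carry_out --deltas '[-0.026, 0, -0.015, 0, 0, 0, -0.053, 0, -0.03, 0, 0, 0, -0.079, 0, -0.044, 0, 0, 0, -0.106, 0, -0.059, 0, 0, 0, -0.132, 0, -0.0735, 0, 0, 0]'

```text
time: 13.78
eef_pos: [0.4131, -0.0266, 0.3159]
tcp_rot: [0.982, 0.079, -0.169, 0.014]
contact_force: [2.4, 0.5, -0.5]
opening: 0.272
finger_force: 78.2
```

```bash
python3 g.py .44 -.02 .36 9 30
python3 - <<'E'
from h import *
s=ctrl.get_state(); print("check")
for c in ["top"]:
    im,d,W=cloud(c); im=im.astype(int); x,y,z=[W[...,i] for i in range(3)]
E
```

```text
t 13.78 [ 0.4131 -0.0266  0.3159] [-0.232 -0.167  1.924 -0.129  1.7    1.183] [ 2.4  0.5 -0.5] [ 0.11 -1.01 -0.07] 0.272 78.22780251502991
[[ 0.931  0.159 -0.329]
 [ 0.15  -0.987 -0.054]
 [-0.334  0.001 -0.943]]
shift [ 0.0113 -0.0022 -0.0508]
turn 0 [-1.3141e+00  8.0000e-04 -2.8507e+00]
turn 180 [5.000e-04 8.639e-01 2.700e-03]
check
```

>>> carry_out --deltas '[0, 0, -0.02, 0, 0.17, 0, 0.003, 0, -0.04, 0, 0.34, 0, 0.006, 0, -0.05, 0, 0.51, 0, 0.01, 0, -0.051, 0, 0.68, 0, 0.011, -0.002, -0.051, 0, 0.86, 0]'

```text
time: 14.45
eef_pos: [0.4398, -0.0202, 0.3591]
tcp_rot: [0.963, 0.077, 0.256, -0.02]
contact_force: [-0.1, -0.1, -1.4]
opening: 0.275
finger_force: 78.5
```

```bash
cat > sp.py <<'E'
from h import *
# spatula axis from blue handle + pale blade, in TCP frame
def spat(cams=("scene","top")):
    s=ctrl.get_state(); T=R.from_quat(s["tcp_rot"]).as_matrix(); p=s["eef_pos"]
    for c in cams:
        im,d,W=cloud(c); im=im.astype(int); L=(W-p)@T
        b=(im[...,2]>im[...,0]+8)&(np.linalg.norm(W-p,axis=2)<.32)&(abs(L[...,1])<.045)&(L[...,2]<.3)&(L[...,2]>-.25)&(W[...,2]>.085)
        P=W[b]
        if len(P)<15: print(c,len(P)); continue
        d=np.linalg.svd(P-P.mean(0),full_matrices=False)[2][0]; t=(P-P.mean(0))@d
        for k in range(2):
            r=np.linalg.norm((P-P.mean(0))-np.outer(t,d),axis=1); P=P[r<.035]; d=np.linalg.svd(P-P.mean(0),full_matrices=False)[2][0]; t=(P-P.mean(0))@d
        print(c,len(P),"dir",d.round(3),"ends",(P.mean(0)+d*t.min()).round(3),(P.mean(0)+d*t.max()).round(3))
        cv2.imwrite(f"pics/s_{c}.png",im[...,::-1].astype(np.uint8))
if __name__=="__main__":
    spat()
    for c in ("scene","top"):
        W=np.load(c+"W.npy"); x,y,z=[W[...,i] for i in range(3)]
        P=W[(np.hypot(x-.53,y-.345)<.1)&(z>.06)&(z<.08)]
        A=np.c_[2*P[:,:2],np.ones(len(P))]; q=np.linalg.lstsq(A,(P[:,:2]**2).sum(1),rcond=None)[0]; print("pan",len(P),q[:2],np.sqrt(q[2]+q[0]**2+q[1]**2),np.median(P[:,2]))
        P=W[(abs(x-.53)<.16)&(abs(y-.345)<.16)&(z>.03)&(z<.05)]; print("hob",cv2.minAreaRect(P[:,:2].astype(np.float32)))
E
python3 sp.py; python3 g.py .525 .156 .33 90 30
```

```text
scene 569 dir [-0.985 -0.168  0.043] ends [0.671 0.017 0.371] [ 0.361 -0.036  0.385]
top 601 dir [-0.986 -0.16   0.055] ends [0.657 0.016 0.367] [ 0.412 -0.024  0.38 ]
pan 307 [0.53789015 0.34612182] 0.08482886646966771 0.06611920970613538
hob ((0.5306740403175354, 0.3553517460823059), (0.31854933500289917, 0.2978602349758148), 0.013357221148908138)
pan 337 [0.53842134 0.34735236] 0.08389182628817085 0.06567623529695155
hob ((0.5306206345558167, 0.35603398084640503), (0.2965063154697418, 0.3164924681186676), 89.85960388183594)
t 14.55 [ 0.4371 -0.0201  0.3556] [-0.446 -0.654  2.222  0.309  1.161  0.903] [ 0.2 -0.3 -1.2] [-0.03  0.36 -0.01] 0.271 78.45834016799927
[[ 0.862  0.157  0.483]
 [ 0.136 -0.988  0.078]
 [ 0.489 -0.002 -0.872]]
shift [ 0.0871 -0.1601  0.0785]
turn 0 [ 0.0099 -0.7539  1.7891]
turn 180 [ 0.6976  0.0091 -1.2291]
```

The spatula is out and nearly level, about 1° nose-down. The pan centre is at (0.538, 0.347). Next I swing it to point along +y above the pan.

```bash
python3 g.py .538 .168 .28 90 31
```

```text
t 14.55 [ 0.4371 -0.0201  0.3556] [-0.446 -0.654  2.222  0.309  1.161  0.903] [ 0.2 -0.3 -1.2] [-0.03  0.36 -0.01] 0.271 78.45834016799927
[[ 0.862  0.157  0.483]
 [ 0.136 -0.988  0.078]
 [ 0.489 -0.002 -0.872]]
shift [ 0.0755 -0.1698  0.1294]
turn 0 [ 0.0255 -0.7664  1.7911]
turn 180 [ 0.7083  0.0236 -1.223 ]
```

>>> carry_out --deltas '[0.009, -0.02, 0.015, 0.083, 0.003, -0.144, 0.018, -0.04, 0.03, 0.167, 0.006, -0.288, 0.027, -0.06, 0.046, 0.25, 0.008, -0.432, 0.036, -0.08, 0.061, 0.333, 0.011, -0.576, 0.044, -0.1, 0.076, 0.417, 0.014, -0.72]'

```text
time: 15.18
eef_pos: [0.4993, 0.0909, 0.3141]
tcp_rot: [0.848, 0.461, 0.228, -0.126]
contact_force: [-0.0, 0.1, -1.3]
opening: 0.272
finger_force: 78.6
```

```bash
python3 g.py .538 .168 .28 90 31
```

```text
t 15.18 [0.4993 0.0909 0.3141] [-0.27  -0.315  2.082  0.531  1.252  0.166] [-0.   0.1 -1.3] [-0.35  0.19  0.05] 0.272 78.55081915855408
[[ 0.47   0.84   0.27 ]
 [ 0.725 -0.542  0.425]
 [ 0.503 -0.004 -0.864]]
shift [ 0.0569 -0.0092  0.0726]
turn 0 [ 0.0164 -0.3889  2.6192]
turn 180 [ 0.2888  0.0122 -0.4954]
```

>>> carry_out --deltas '[0.014, -0.002, 0.018, 0.072, 0.003, -0.124, 0.028, -0.004, 0.036, 0.144, 0.006, -0.248, 0.042, -0.007, 0.054, 0.216, 0.009, -0.37, 0.057, -0.009, 0.073, 0.289, 0.012, -0.495, 0.057, -0.009, 0.073, 0.289, 0.012, -0.495]'

```text
time: 15.8
eef_pos: [0.5389, 0.1682, 0.2784]
tcp_rot: [0.683, 0.68, 0.188, -0.189]
contact_force: [-0.0, -0.1, -1.7]
opening: 0.274
finger_force: 78.7
```

```bash
python3 g.py .538 .168 .14 90 31; python3 sp.py | grep -v pan
```

```text
t 15.8 [0.5389 0.1682 0.2784] [-0.114 -0.021  1.896  0.549  1.369 -0.25 ] [-0.  -0.1 -1.7] [-0.41  0.    0.05] 0.274 78.68287682533264
[[ 0.005  1.    -0.   ]
 [ 0.857 -0.005  0.515]
 [ 0.515 -0.003 -0.857]]
shift [-0.0714 -0.0005  0.1186]
turn 0 [7.0000e-04 2.0000e-04 3.1363e+00]
turn 180 [-0.0001  0.0004 -0.0053]
scene 137 dir [ 0.133 -0.455 -0.881] ends [0.529 0.131 0.335] [0.563 0.015 0.11 ]
top 579 dir [-0.006 -0.999  0.035] ends [0.54  0.391 0.295] [0.539 0.139 0.304]
hob ((0.5306740403175354, 0.3553517460823059), (0.31854933500289917, 0.2978602349758148), 0.013357221148908138)
hob ((0.5306206345558167, 0.35603398084640503), (0.2965063154697418, 0.3164924681186676), 89.85960388183594)
```

>>> carry_out --deltas '[-0.02, 0, 0.035, 0, 0, 0, -0.04, 0, 0.07, 0, 0, 0, -0.06, 0, 0.105, 0, 0, 0, -0.08, 0, 0.139, 0, 0, 0, -0.091, 0, 0.157, 0, 0, 0]'

```text
time: 16.52
eef_pos: [0.5376, 0.1699, 0.0979]
tcp_rot: [0.684, 0.679, 0.19, -0.188]
contact_force: [0.0, -0.0, -0.7]
opening: 0.278
finger_force: 78.7
```

>>> carry_out --deltas '[0, 0, 0, 0, 0, 0, 0, 0, 0, 0, 0, 0, 0, 0, 0, 0, 0, 0, 0, 0, 0, 0, 0, 0]'

```text
time: 17.02
eef_pos: [0.5394, 0.1704, 0.1007]
tcp_rot: [0.683, 0.68, 0.192, -0.187]
contact_force: [0.1, 0.4, 0.2]
opening: 0.272
finger_force: 78.7
```

```bash
python3 g.py .538 .171 .096 90 31
python3 - <<'E'
from h import *
s=ctrl.get_state()
im,d,W=cloud("top"); I=im.astype(int); x,y,z=[W[...,i] for i in range(3)]
b=(abs(x-.538)<.04)&(y>.12)&(y<.45)&(z>.088)&(z<.16)&(I[...,2]>I[...,0]-5)
for lo in np.arange(.18,.42,.02):
    Q=W[b&(y>lo)&(y<lo+.02)]
    if len(Q): print(lo.round(2),len(Q),np.median(Q,0).round(4),Q.min(0).round(3),Q.max(0).round(3))
print(W[b][:,1].max())
c=im[160:260,130:270]; cv2.imwrite("pics/f.png",np.hstack([cv2.resize(c,(560,400))])[...,::-1])
im,_,_=cloud("scene"); cv2.imwrite("pics/fs.png",cv2.resize(im[120:330,130:410],(800,600))[...,::-1])
E
```

```text
t 17.02 [0.5394 0.1704 0.1007] [-0.111  0.192  2.024  0.624  1.075 -0.452] [0.1 0.4 0.2] [-0.37  0.   -0.03] 0.272 78.66599321365356
[[ 0.003  1.     0.008]
 [ 0.857 -0.006  0.516]
 [ 0.516  0.005 -0.857]]
shift [-0.0019 -0.0014  0.0043]
turn 0 [-1.4000e-03 -1.2300e-02  3.1389e+00]
turn 180 [ 0.0078 -0.0009 -0.0026]
0.18 35 [0.5387 0.188  0.1234] [0.529 0.181 0.114] [0.55  0.198 0.13 ]
0.2 27 [0.5392 0.2088 0.1222] [0.532 0.202 0.111] [0.547 0.22  0.13 ]
0.22 18 [0.5395 0.2314 0.1194] [0.535 0.223 0.116] [0.543 0.24  0.124]
0.24 15 [0.5395 0.2501 0.1196] [0.536 0.243 0.115] [0.543 0.258 0.126]
0.26 18 [0.5399 0.2695 0.118 ] [0.536 0.261 0.112] [0.544 0.279 0.124]
0.28 18 [0.5398 0.2901 0.1211] [0.536 0.281 0.115] [0.544 0.299 0.126]
0.3 32 [0.5402 0.3158 0.1194] [0.526 0.302 0.112] [0.558 0.32  0.126]
0.32 69 [0.5402 0.33   0.1194] [0.519 0.322 0.111] [0.566 0.34  0.125]
0.34 88 [0.54   0.3499 0.1186] [0.516 0.34  0.112] [0.566 0.359 0.125]
0.36 90 [0.5404 0.3695 0.118 ] [0.516 0.36  0.113] [0.566 0.38  0.126]
0.38 76 [0.5407 0.3891 0.1174] [0.516 0.381 0.111] [0.566 0.4   0.126]
0.4 4 [0.5432 0.4002 0.1127] [0.534 0.4   0.112] [0.552 0.4   0.114]
0.4003110640778181
```

View pics/f.png

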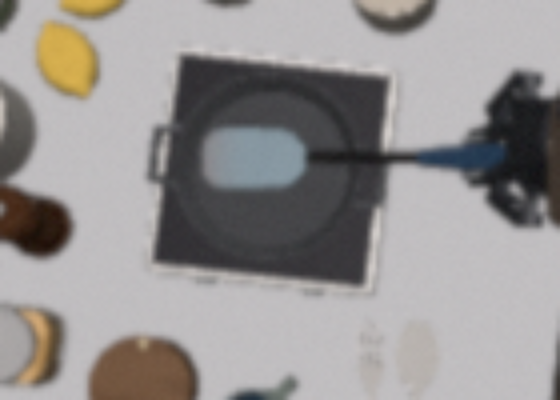

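View pics/fs.png

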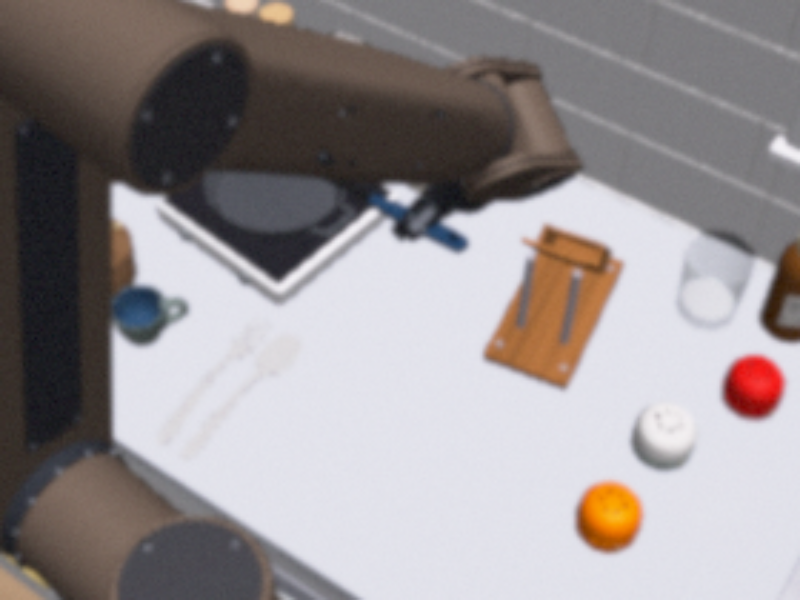

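The blade is over the pan's middle, seen at (255,158) in the top crop. Its centre measures (0.540, 0.349) against the pan's (0.538, 0.347). It is level, about 40 mm above the rim, and the rest and timers are where they were.

```bash
python3 -c "
from plant import ctrl
print(ctrl.sign_off())"
```

```text
the job is handed in; nothing more can be done
None
```

I handed the job in at about 17 s, with no verdict returned: the white timer is wound about 3.3 rad past its start, and the blue spatula is held level about 40 mm above the rim over the middle of the pan.

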